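Line up the sample containers on the rack by height

ROBOT

A 6-joint arm with a two-finger parallel gripper is mounted at the origin on a cart in front of the work surface, level with it; the furniture and walls round the work are solid. World frame = base frame: x ahead of the robot, y to its left, z up, the work surface at z = 0. Lengths are in m, angles in rad, forces in N, time in s.
With the tool pointing down it reaches from about 0.275 to 0.725 m from the base axis. Payload 15.9 kg.
Tool frame: the origin (TCP) lies where the fingers leave the gripper's body, on its centre line; the fingertips stand 73 mm ahead of it and the grasp point (between the pads) lies 54 mm ahead of it; z points along the fingers, y is the direction in which the jaws open and shut (so a half turn about z gives the same grasp; the last joint's range is limited). The gripper opens to 85 mm and grips with 20 to 120 N. Pads are 22 mm wide; open, the fingers measure 114 mm over their backs; the gripper's body (76 mm by 85 mm) begins 54 mm behind the grasp point. The pads swing forward as they close: fully open they stand 13 mm farther back than shut.
Start: joints at [-1.161, 0.213, -0.034, 1.323, 0, 1.571], TCP at [0.199, -0.459, 0.304] pointing down, gripper open.
Joint ranges: [-2.98, 2.98], [-0.74, 1.72], [-1.14, 1.35], [-2.1, 2.04], [-1.57, 1.44], [-3.14, 3.14]. Speed limits (rad/s): [1.89, 1.89, 2.39, 2.57, 3.14, 3.14].

INTERFACE

Orientations are given as a unit quaternion [w, x, y, z].
In Python, from bench import * gives the robot as it stands. Calls block until the motion is done:
- move_to(position, orientation): joint-space move of the TCP to a pose.
- move_linear(position, rot=None, max_speed=0.15, contact_N=None): straight line of the TCP; rot=None keeps the orientation; max_speed is the mean speed in m/s. With contact_N (N) it stops when the force on the tool has changed by that much, and returns True; else False.
- movej(angles): joint-space move.
- move_gripper(opening): finger opening in m; the grip force is fixed at half the most; returns when the fingers have stopped.
- wait(seconds).
- ik(position, orientation): joint angles nearest the present ones, or None.
- state(): the state.
- camera(name): name is "side" or "top" or "wrist"; returns a dict with "img" (480x640x3 uint8, red, green, blue), "vertical_fov" (degrees; the focal length in pixels is half the picture's height over the tangent of half this angle, whatever the lens; pixels are square), "cx", "cy" (the principal point, pixels), "extrinsics" (4x4, takes a point from camera to world coordinates); the wrist camera has in their place "tool_from_camera" (4x4, takes a point from camera to tool coordinates, whose origin is the TCP and whose axes are the flange's). Camera axes: x right, y up, looking along -z (the intrinsics and any distortion apply to the point x, -y, -z); pixel columns grow to the right and rows downward; lengths in m; the calibration is good to about 2 mm. A picture is of the moment at which its call begins: read the wrist's pose just before it. There is no depth.
A pose or a line that the arm cannot do raises PlanningError and nothing moves.
- hand_in(): hands the job in, once; it reports no verdict.
The state is a dict: "time": time; "qpos": joint angles; "dq": joint speeds; "tau": joint torques, N m; "position": TCP position; "orientation": TCP orientation; "contact_force": force on the tool from outside, world axes, zero at the start; "ft_torque": the same for the moment, N m; "width": finger opening in m.
Only numpy, scipy, OpenCV 4.12 (cv2) and the standard library are available. Lean on these libraries where they do the work, as an engineer would, in place of code of your own. Each camera call takes 0.05 s, during which the arm holds its last target.

TASK

Line up the four sample containers (three white pots and the clear vial with the black cap) on the wooden rack in order of height, one standing upright in the middle of each round rubber rest: the tallest next to the rack's tall steel post, then shorter and shorter, with the shortest at the far end by the low stud. Leave the roll of tape where it stands, and let go of everything at the end.

Things in the scene. Friction and masses are not known exactly. Their poses are not given: they have to be found in the camera images.
- pot_small_center (a point): Smallest white screw-lid sample pot: 27 mm in diameter, 33 mm high, about 20 g. Site at its centre, half-way up; z up along its axis. Stands upright and loose on the table in front of the rack; grip it round the side, from above.
- pot_squat_center (a point): Second smallest white screw-lid sample pot: 36 mm in diameter (lid included), 42 mm high, about 20 g. Site at its centre, half-way up; z up along its axis. Stands upright and loose on the table in front of the rack; grip it round the side, from above.
- pot_big_center (a point): Largest white screw-lid sample pot: 38 mm in diameter (lid included), 58 mm high, about 20 g. Site at its centre, half-way up; z up along its axis. Stands upright and loose on the table in front of the rack; grip it round the side, from above.
- vial_center (a point): Clear sample vial with a black screw cap, the tallest container: glass 46 mm and cap 48 mm in diameter, 124 mm high (cap from 102 mm up), about 30 g. Site at its centre, half-way up; z up along its axis. Stands upright and loose on the table in front of the rack; grip it round the side, from above. Grip it high, at the top of the glass (some 80 to 95 mm above its foot), so that the gripper clears the cap.
- tall_post_top (a point): Top centre of the tall steel end post of the rack: 14 mm in diameter, standing 68 mm out of the board (top 82 mm above the table), fixed. It stands on the rack's centre line at one end, 60 mm beyond the centre of the last rest; which end varies. At the other end a 12 mm high stud of the same diameter stands in the matching place.
- rest_1_top (a point): Top centre of a rest, the leftmost (largest y) of the four on the rack as seen from the robot: a flat dark rubber disc 56 mm in diameter, its top 18 mm above the table, fixed. The rack is a low wooden board, 70 x 410 mm, top 14 mm above the table, with the four rests in a row 75 mm apart; x is across the row (away from the robot), y along it to the left, z up. The row may be turned up to 0.2 rad from the world y axis.
- rest_2_top (a point): Top centre of a rest, the second from the left of the four on the rack as seen from the robot: a flat dark rubber disc 56 mm in diameter, its top 18 mm above the table, fixed. Axes as for the leftmost rest.
- rest_3_top (a point): Top centre of a rest, the third from the left of the four on the rack as seen from the robot: a flat dark rubber disc 56 mm in diameter, its top 18 mm above the table, fixed. Axes as for the leftmost rest.
- rest_4_top (a point): Top centre of a rest, the rightmost (smallest y) of the four on the rack as seen from the robot: a flat dark rubber disc 56 mm in diameter, its top 18 mm above the table, fixed. Axes as for the leftmost rest.
- tape_center (a point): Roll of white tape, a bystander that stands loose on the table among the containers: 62 mm in diameter, 48 mm high, axis upright. Site at its centre, half-way up. Nearest containers may stand about 90 mm from its centre. Not to be disturbed.
Things that resemble listed ones, but are neither listed nor needed, are in the scene too. Leave any yellow look-alike of the part that bears pot_squat_center alone. What is shaped like the part that bears vial_center but turquoise is not meant.

How it is judged:
By the outcome, as a careful person would: the job done as asked, in the order asked, and still so for the second after the job is handed in, with the robot touching nothing.
It also fails if it takes over 104 s, if anything falls off the work surface, if the arm or the gripper's body presses on something with over 40 N, if the wrist force passes 120 N, or if a joint passes its speed limit or range.

## Working session

There is one attempt and no reset: what is moved stays moved. The work goes in short steps, each a Python script; the robot and the scene stay as the last script left them, time stands still between calls to the robot, and variables do not carry over. Pictures are saved under pics/ and viewed, and the job is handed in when it is done.

```bash
mkdir -p pics; ls
python3 - <<'E'
from bench import *
import cv2,numpy as np
s=state();print(s['time'],s['position'],s['orientation'],s['width'])
for n in ['top','side','wrist']:
    c=camera(n);cv2.imwrite(f'pics/{n}0.png',c['img'][:,:,::-1])
    print({k:(np.round(v,4).tolist() if not isinstance(v,(str,)) else v) for k,v in c.items() if k!='img'})
E
```

```text
pics
0.0 [ 0.19911251 -0.45835746  0.30341047] [-5.53751309e-04  9.79082744e-01  2.03461693e-01 -1.13271067e-04] 0.08531033598184783
{'vertical_fov': 48.8927, 'cx': 322.1145, 'cy': 244.3509, 'extrinsics': [[-0.0027, 0.9855, -0.1698, 0.3792], [-0.9998, 0.0007, 0.02, 0.2044], [0.0198, 0.1699, 0.9853, 1.2786], [0.0, 0.0, 0.0, 1.0]]}
{'vertical_fov': 54.2891, 'cx': 320.2341, 'cy': 234.0016, 'extrinsics': [[0.9576, 0.1617, -0.2384, 0.327], [-0.2874, 0.5905, -0.7541, -0.5497], [0.0188, 0.7907, 0.6119, 0.6778], [0.0, 0.0, 0.0, 1.0]]}
{'vertical_fov': 64.3916, 'cx': 316.5112, 'cy': 238.9051, 'tool_from_camera': [[-0.0008, 0.9592, 0.2828, 0.0718], [1.0, 0.001, -0.0007, -0.0001], [-0.001, 0.2828, -0.9592, -0.07], [0.0, 0.0, 0.0, 1.0]]}
```

View pics/top0.png

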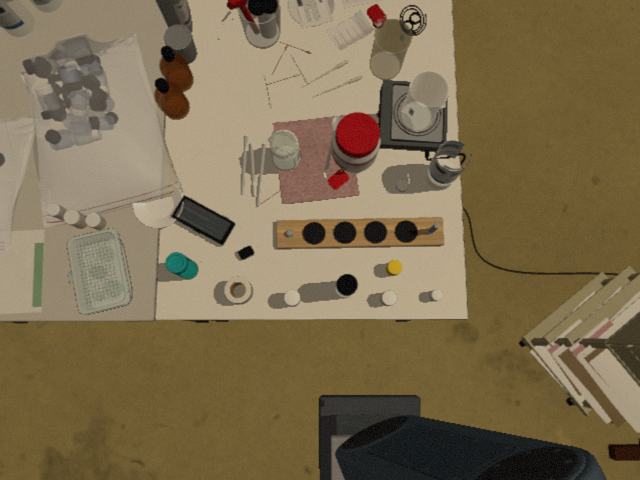

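View pics/side0.png

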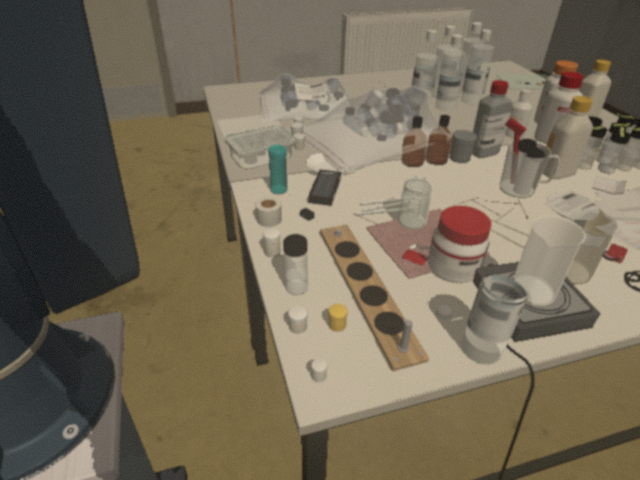

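View pics/wrist0.png

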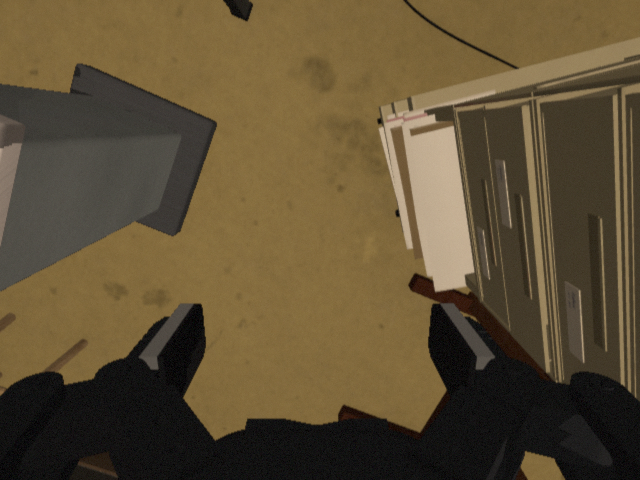

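```bash
cat > h.py <<'E'
import numpy as np,cv2
from scipy.spatial.transform import Rotation as R
def ray(c,uv,T):
    f=240/np.tan(np.radians(c['vertical_fov']/2))
    d=np.array([(uv[0]-c['cx'])/f,-(uv[1]-c['cy'])/f,-1.])
    return T[:3,3],T[:3,:3]@d
def plane(c,uv,z,T=None):
    o,d=ray(c,uv,c['extrinsics'] if T is None else T)
    return o+d*(z-o[2])/d[2]
def tooT(s):
    w,x,y,z=s['orientation'];T=np.eye(4);T[:3,:3]=R.from_quat([x,y,z,w]).as_matrix();T[:3,3]=s['position'];return T
def proj(c,p,T):
    f=240/np.tan(np.radians(c['vertical_fov']/2))
    q=np.linalg.inv(T)@np.append(p,1);return np.array([c['cx']+f*q[0]/-q[2],c['cy']+f*q[1]/q[2]])
def tri(a,b):
    (o1,d1),(o2,d2)=a,b
    A=np.stack([d1,-d2],1);t=np.linalg.lstsq(A,o2-o1,rcond=None)[0]
    p,q=o1+d1*t[0],o2+d2*t[1];return (p+q)/2,np.linalg.norm(p-q)
E
python3 - <<'E'
from bench import *
from h import *
c=camera('top');T=c['extrinsics'];im=c['img']
cv2.imwrite('pics/topcrop.png',cv2.resize(im[200:320,210:460,::-1],None,fx=3.2,fy=3.2,interpolation=cv2.INTER_CUBIC))
g=im.max(2).astype(int)
m=(g<50).astype(np.uint8); m[:215]=0;m[248:]=0;m[:,:290]=0;m[:,425:]=0
n,l,st,ce=cv2.connectedComponentsWithStats(m)
for i in range(1,n):
    if st[i,4]>80: print('rest',ce[i],st[i],plane(c,ce[i],.018))
for nm,uv,z in [('big?',(292,298),.058),('squat?',(389,298),.042),('small?',(436,296),.033),('vial',(346,285),.124),('tape',(238,290),.048),('yellow',(395,267),.042),('turq',(178,260),.124),('post',(435,229),.082),('stud',(288,233),.026)]:
    print(nm,np.round(plane(c,uv,z),3))
E
```

```text
rest [375.00277778 231.7       ] [365 221  21  22 360] [0.62792452 0.04974378 0.018     ]
rest [405.70994475 231.11325967] [395 221  23  21 362] [ 0.62947382 -0.02543232  0.018     ]
rest [313.52354571 232.86426593] [303 223  22  21 361] [0.62486123 0.19963841 0.018     ]
rest [344.35854342 232.1092437 ] [334 222  22  21 357] [0.62681999 0.12455671 0.018     ]
big? [0.464 0.249 0.058]
squat? [0.465 0.023 0.042]
small? [ 0.47  -0.09   0.033]
vial [0.488 0.129 0.124]
tape [0.484 0.375 0.048]
yellow [0.538 0.007 0.042]
turq [0.543 0.498 0.124]
post [ 0.622 -0.082  0.082]
stud [0.623 0.261 0.026]
```

View pics/topcrop.png

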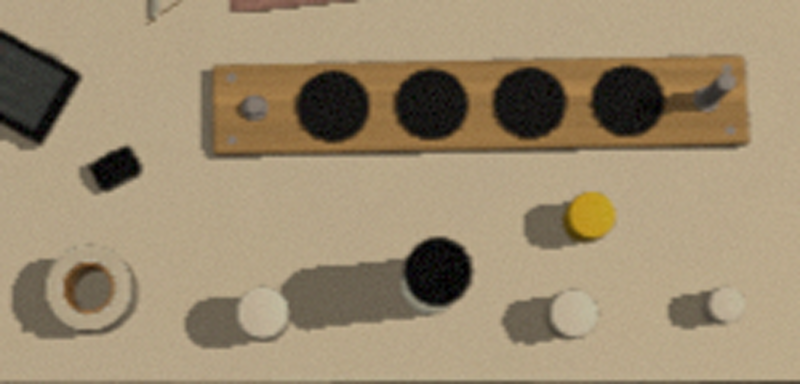

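Run:
```python
from bench import *
from h import *
import pickle
q=R.from_matrix(np.array([[0,1,0],[1,0,0],[0,0,-1.]])).as_quat();Q=[q[3],q[0],q[1],q[2]]
print(Q, ik([.53,.16,.3],Q))
out=[]
for i,p in enumerate([[.52,.0,.30],[.52,.17,.30]]):
    t=state()['time'];move_to(p,Q);s=state();c=camera('wrist')
    print(s['time']-t,s['position'],s['qpos'])
    out.append((c,tooT(s)@c['tool_from_camera']));cv2.imwrite(f'pics/w1_{i}.png',c['img'][:,:,::-1])
pickle.dump(out,open('w1.pkl','wb'))
```

```text
[np.float64(0.0), np.float64(0.7071067811865475), np.float64(0.7071067811865475), np.float64(0.0)] [0.2931869  0.32593392 0.10556088 1.35042329 0.         1.86398322]
2.0166999999999997 [ 0.51998395 -0.00076502  0.30004836] [-1.39094902e-03  2.54994361e-01  9.92093382e-03  1.32564856e+00
 -1.71784159e-04  1.57078829e+00]
0.7165999999999997 [0.52000436 0.16989738 0.29994924] [ 3.15895863e-01  3.12075931e-01  8.62675773e-02  1.34512698e+00
 -2.39479950e-04  1.88646748e+00]
```

View pics/w1_0.png

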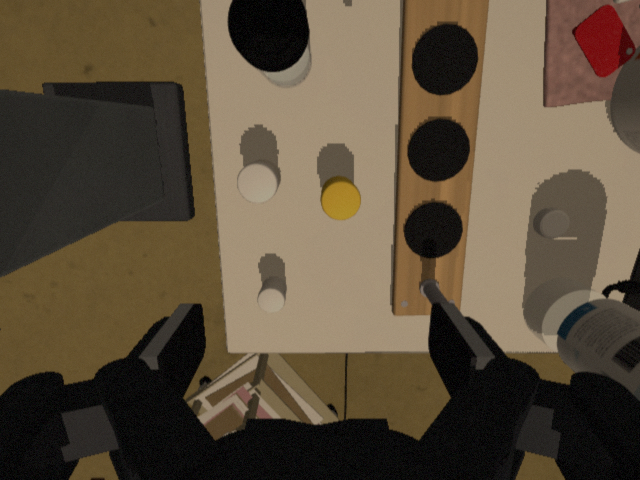

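View pics/w1_1.png

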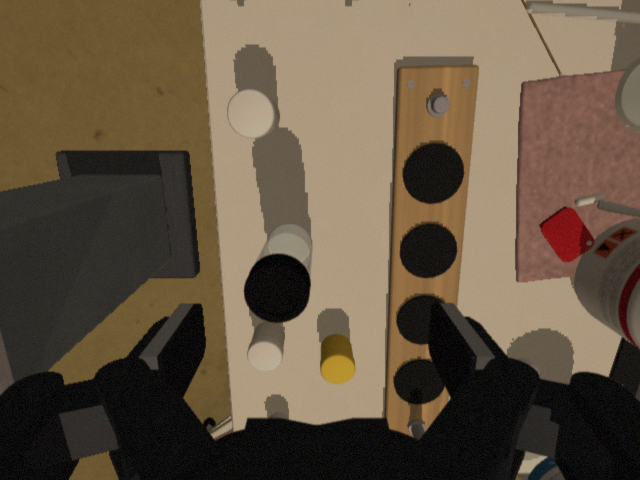

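Run:
```python
from h import *
import pickle
out=pickle.load(open('w1.pkl','rb'))
tiles=[]
for k,(u,v) in [(0,(258,183)),(0,(271,299)),(1,(250,114))]:
    im=out[k][0]['img'];print(im[v,u],im[v-70,u-2] , im[v+35,u+5])
    cr=im[v-35:v+35,u-35:u+35,::-1]
    hsv=cv2.cvtColor(cr,cv2.COLOR_BGR2HSV)
    tiles.append(np.vstack([cv2.resize(cr,(260,260),interpolation=cv2.INTER_NEAREST),cv2.resize(cv2.cvtColor(np.clip(hsv[:,:,1].astype(int)*3,0,255).astype(np.uint8),cv2.COLOR_GRAY2BGR),(260,260),interpolation=cv2.INTER_NEAREST)]))
cv2.imwrite('pics/tiles.png',np.hstack(tiles))
# rests
for k in (0,1):
    c,T=out[k];g=c['img'].max(2);m=(g<45).astype(np.uint8)
    m[:,:395]=0;m[:,490:]=0;m[300 if k==0 else 300:]=0
    n,l,st,ce=cv2.connectedComponentsWithStats(m)
    for i in range(1,n):
        if st[i,4]>1500:
            cn=cv2.findContours((l==i).astype(np.uint8),0,1)[0][0];e=cv2.fitEllipse(cn)
            print('rest',k,ce[i],e,plane(c,e[0],.018,T))
```

```text
[171 154 132] [158 142 115] [163 145 120]
[172 155 133] [163 146 119] [165 147 121]
[181 163 138] [135 120  99] [104  94  77]
rest 0 [444.35346507  58.95908711] ((444.3650207519531, 58.95305252075195), (62.63890838623047, 71.1259536743164), 25.987625122070312) [0.62828412 0.12535673 0.018     ]
rest 0 [438.2        149.45252525] ((438.19097900390625, 149.4586639404297), (58.050453186035156, 63.24882507324219), 42.14521408081055) [0.62967423 0.05075376 0.018     ]
rest 0 [432.84612294 229.61390117] ((432.8401794433594, 229.6254119873047), (53.305259704589844, 57.594642639160156), 58.71735763549805) [ 0.63118066 -0.02403472  0.018     ]
rest 1 [432.93268887 172.74328679] ((432.9300537109375, 172.7444305419922), (56.64150619506836, 60.919803619384766), 48.94015884399414) [0.62659352 0.20077132 0.018     ]
rest 1 [427.86102847 250.17764556] ((427.8653564453125, 250.17578125), (51.644615173339844, 56.1275520324707), 66.08325958251953) [0.62811348 0.12613159 0.018     ]
```

View pics/tiles.png

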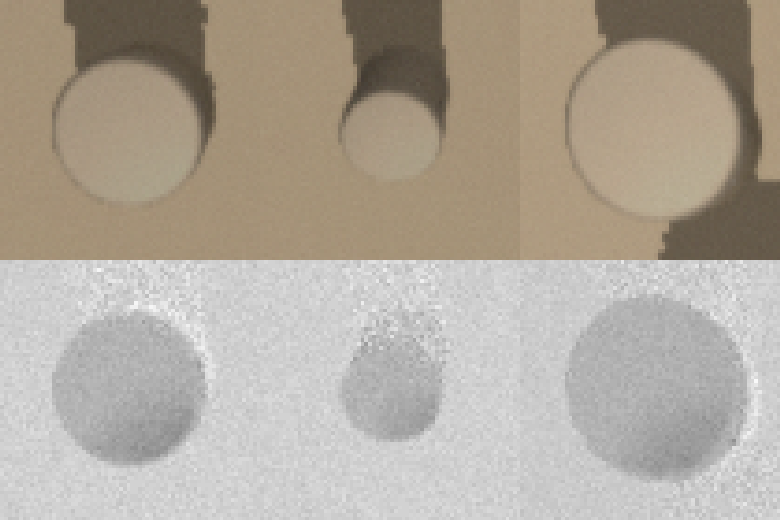

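Run:
```python
from bench import *
from h import *
import pickle
q=R.from_matrix(np.array([[0,-1,0],[-1,0,0],[0,0,-1.]])).as_quat();Q=[q[3],q[0],q[1],q[2]]
out=pickle.load(open('w1.pkl','rb'))
for p in [[.52,.17,.30],[.52,.12,.30]][:1]:
    move_to(p,Q);s=state();c=camera('wrist')
    print(s['time'],s['position'],s['qpos'])
    out.append((c,tooT(s)@c['tool_from_camera']));cv2.imwrite(f'pics/w1_2.png',c['img'][:,:,::-1])
pickle.dump(out,open('w1.pkl','wb'))
for k,uv,h in [(0,(257.6,183.1),.042),(0,(271.3,300.6),.033),(1,(251.1,113.5),.058)]:
    P=plane(out[k][0],uv,h,out[k][1]);print(P, proj(c,P,out[2][1]))
for k in (0,1,2):
    c,T=out[k];g=c['img'].max(2);m=(g<45).astype(np.uint8);m[300:]=0
    n,l,st,ce=cv2.connectedComponentsWithStats(m)
    for i in range(1,n):
        if 1500<st[i,4]<7000:
            cn=cv2.findContours((l==i).astype(np.uint8),0,1)[0][0];e=cv2.fitEllipse(cn)
            print('blk',k,np.round(e[0],1),st[i],plane(c,e[0],.018,T),plane(c,e[0],.124,T))
```

```text
5.6833 [0.52004221 0.16992818 0.30001917] [ 3.15814114e-01  3.11995004e-01  8.63320876e-02  1.34506449e+00
  1.66902343e-05 -1.25433031e+00]
[0.46930852 0.02427337 0.042     ] [382.13806446  26.90094225]
[ 0.47595286 -0.09079514  0.033     ] [ 378.34668092 -151.35388694]
[0.46907985 0.25124181 0.058     ] [373.37748539 304.39231465]
blk 0 [268.9  31.3] [ 228    0   81   72 4805] [0.48080738 0.14661833 0.018     ] [0.49253759 0.12394248 0.124     ]
blk 0 [444.4  59. ] [ 412   24   66   71 3593] [0.62828412 0.12535673 0.018     ] [0.59560633 0.10908314 0.124     ]
blk 0 [438.2 149.5] [ 408  119   62   62 2970] [0.62967423 0.05075376 0.018     ] [0.59657785 0.05694452 0.124     ]
blk 0 [432.8 229.6] [ 404  202   58   56 2489] [ 0.63118066 -0.02403472  0.018     ] [0.59763066 0.00467625 0.124     ]
blk 1 [432.9 172.7] [ 403  143   61   60 2793] [0.62659352 0.20077132 0.018     ] [0.59438912 0.21318448 0.124     ]
blk 1 [108.7 248.4] [  57  151  143  126 3188] [0.31835909 0.12817574 0.018     ] [0.37899786 0.16245538 0.124     ]
blk 1 [ 25.7 265.8] [   0  218   56   82 1850] [0.23403008 0.11029748 0.018     ] [0.32006956 0.14996223 0.124     ]
blk 1 [427.9 250.2] [ 400  224   57   54 2353] [0.62811348 0.12613159 0.018     ] [0.59545126 0.16102695 0.124     ]
blk 1 [277.5 279.5] [ 245  254   65   46 2486] [0.48110841 0.09556035 0.018     ] [0.49272552 0.13966406 0.124     ]
blk 2 [187.4  67.5] [ 155   33   66   70 3533] [0.62970493 0.04957492 0.018     ] [0.59657115 0.06411873 0.124     ]
blk 2 [197. 157.] [ 167  127   61   61 2905] [0.62829586 0.12420611 0.018     ] [0.5955864  0.11627583 0.124     ]
blk 2 [359.6 174.3] [ 324  138   72   73 4083] [0.48056373 0.13989589 0.018     ] [0.49234164 0.12724086 0.124     ]
blk 2 [205.7 236.3] [ 177  209   58   55 2432] [0.62669428 0.19888621 0.018     ] [0.59446711 0.1684671  0.124     ]
```

View pics/w1_2.png

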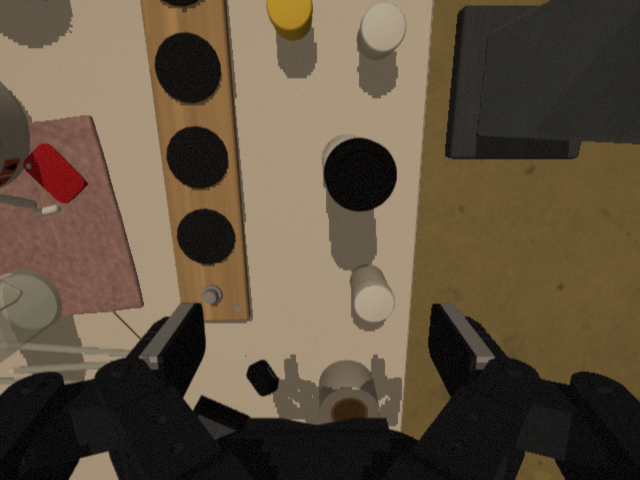

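```bash
cat >> h.py <<'E'
from bench import *
def quat(jx,jy):
    y=np.array([jx,jy,0.]);y/=np.linalg.norm(y);z=np.array([0,0,-1.]);x=np.cross(y,z)
    q=R.from_matrix(np.stack([x,y,z],1)).as_quat();return [q[3],q[0],q[1],q[2]]
QX=quat(1,.02);QY=quat(0,-1)   # QX: tool x=+y ; QY: tool x=+x
REST={1:(.6266,.1998),2:(.6282,.1250),3:(.6297,.0501),4:(.6312,-.0249)}
def pick(p,z,Q,op=None,hi=.25):
    if op: move_gripper(op)
    move_to([*p,hi],Q); move_linear([*p,z],max_speed=.12)
    w=move_gripper(0.0); s=state(); print('grip',s['width'],s['time'],s['contact_force'].round(1),s['position'].round(4))
def lift(p,hi=.25): move_linear([*p,hi],max_speed=.2)
def place(r,z,Q,op,hi=.25):
    move_to([*r,hi],Q); move_linear([*r,z+.018+.012],max_speed=.15)
    hit=move_linear([*r,z+.018-.001],max_speed=.02,contact_N=4)
    s=state();print('down',hit,s['position'].round(4),s['time'],s['contact_force'].round(1))
    wait(.2);move_gripper(op);wait(.1);move_linear([*r,hi],max_speed=.15);print(state()['time'])
E
python3 - <<'E'
from h import *
p=(.4923,.128)
pick(p,.136,QY); 
move_linear([*p,.20],max_speed=.1);s=state();print(s['width'],s['contact_force'])
c=camera('side');cv2.imwrite('pics/s1.png',c['img'][:,:,::-1])
E
```

```text
grip 0.04413514771706735 8.7583 [-1.2 -0.9  8.3] [0.4927 0.128  0.1367]
0.044501302118664016 [-0.10490205  0.21244434 -0.03293386]
```

View pics/s1.png

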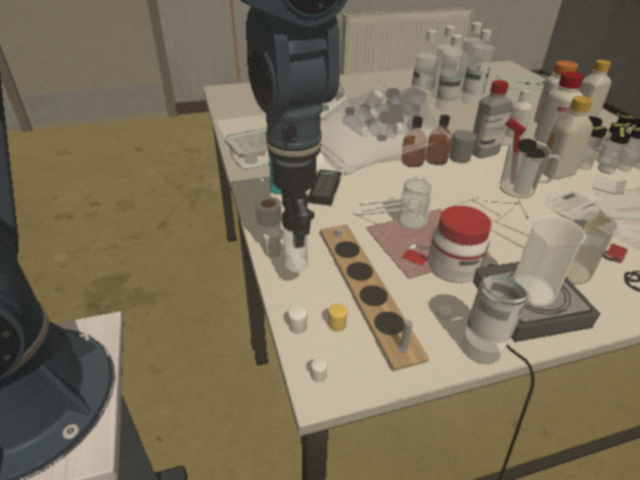

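Run:
```python
import cv2,numpy as np
a=cv2.imread('pics/s1.png')[170:330,230:370];b=cv2.imread('pics/side0.png')[170:330,230:370]
cv2.imwrite('pics/s1c.png',cv2.resize(np.hstack([b,a]),None,fx=2.8,fy=2.8,interpolation=cv2.INTER_CUBIC))
from h import *
c=camera('side');T=c['extrinsics'];P=state()['position']
for z in (0,.124):print(proj(c,[.4925,.128,z],T),proj(c,[*P[:2],P[2]-.136+z],T))
```

```text
[296.44775212 286.82998791] [295.77768859 263.85865945]
[295.64749611 239.73628614] [294.88106002 212.56212242]
```

View pics/s1c.png

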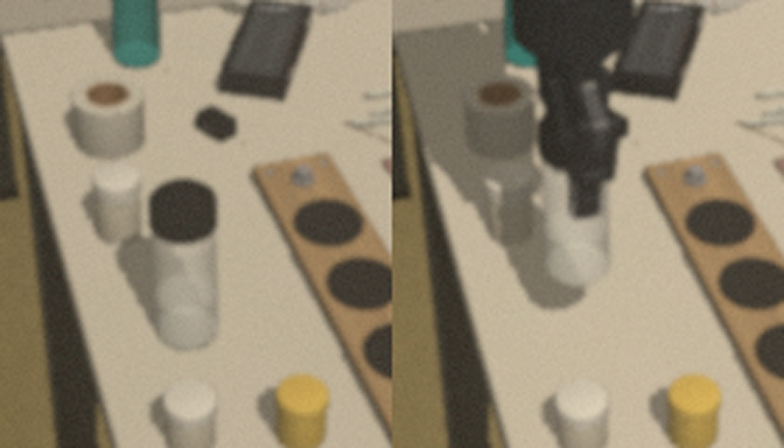

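Run:
```python
from h import *
lift((.4923,.128)); place(REST[4],.136,QX,.085)
p=(.4691,.2503)
pick(p,.086,QX);lift(p);print(state()['width'])
place(REST[3],.086,QX,.07)
move_to([.53,.12,.3],QX)
s=state();c=camera('wrist');cv2.imwrite('pics/w2.png',c['img'][:,:,::-1])
c=camera('side');cv2.imwrite('pics/s2.png',c['img'][:,:,::-1])
```

```text
down True [ 0.6311 -0.0249  0.1547] 14.9667 [-0.6 -0.4  6.4]
16.5417
grip 0.03499772856715208 19.7917 [-3.3 -1.5  5.6] [0.469  0.2504 0.0863]
0.035666211722684
down True [0.6296 0.0501 0.1043] 23.3833 [-0.9  0.2  7.1]
25.2417
```

View pics/s2.png

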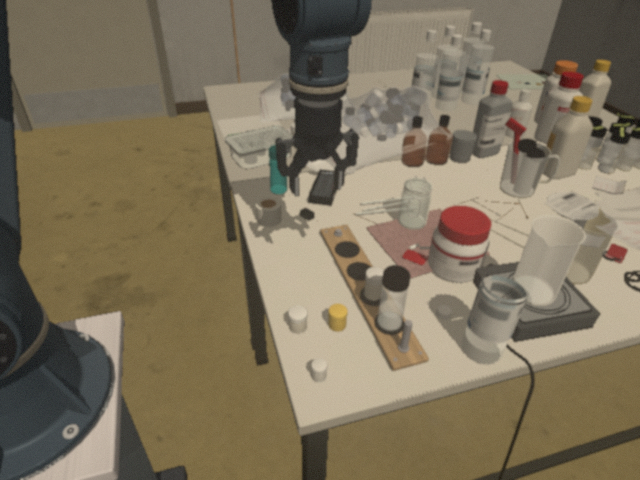

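View pics/w2.png

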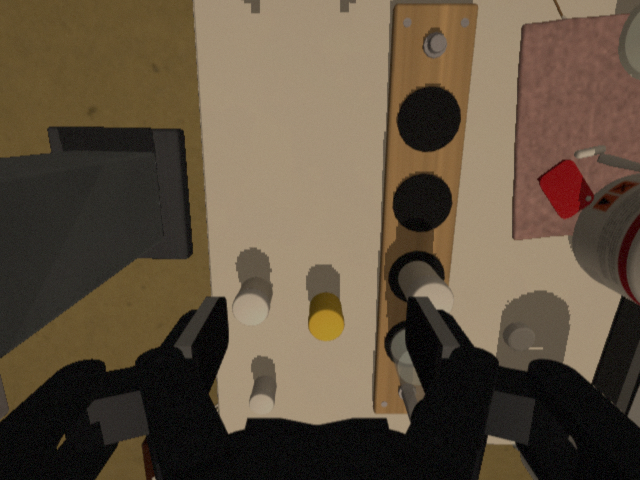

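Run:
```python
from h import *
p=(.4693,.0237)
pick(p,.082,QY,.06);lift(p);print(state()['width'])
place(REST[2],.082,QX,.06,hi=.26)
p=(.4760,-.0918)
pick(p,.080,QX,.06,hi=.26);lift(p,.26);print(state()['width'])
place(REST[1],.080,QX,.06)
move_to([.53,.08,.36],QX)
s=state();c=camera('wrist');cv2.imwrite('pics/w3.png',c['img'][:,:,::-1])
move_to([.35,.35,.35],QX)
c=camera('side');cv2.imwrite('pics/s3.png',c['img'][:,:,::-1])
c=camera('top');cv2.imwrite('pics/t3.png',c['img'][:,:,::-1])
cv2.imwrite('pics/t3c.png',cv2.resize(c['img'][200:320,210:460,::-1],None,fx=3.2,fy=3.2,interpolation=cv2.INTER_CUBIC))
print(state()['time'])
```

```text
grip 0.03242435732748653 32.1333 [-2.7 -0.   8.5] [0.4696 0.0238 0.0826]
0.032290896196261354
down True [0.6281 0.125  0.1006] 38.8167 [-0.2 -0.7  6.8]
40.7167
grip 0.02446321285274773 44.0333 [-2.5  0.   6.7] [ 0.476  -0.0918  0.0803]
0.024249727167340467
down True [0.6265 0.1998 0.0984] 47.975 [-0.3  0.3  6.7]
49.875
52.0417
```

View pics/s3.png

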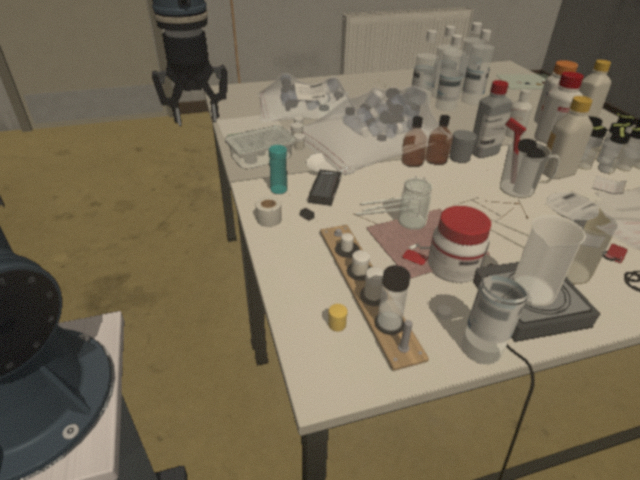

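View pics/t3c.png

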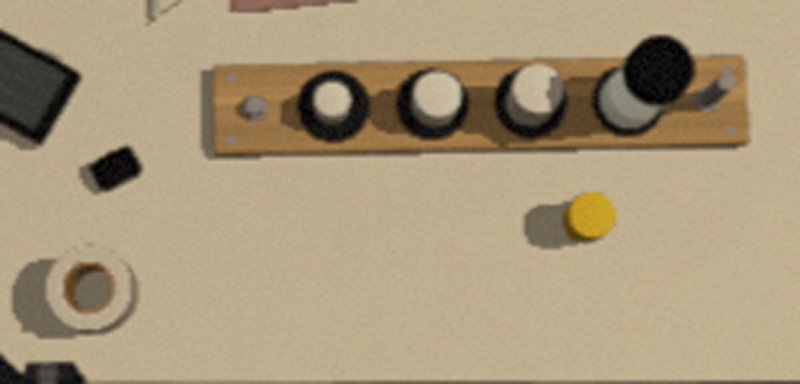

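View pics/w3.png

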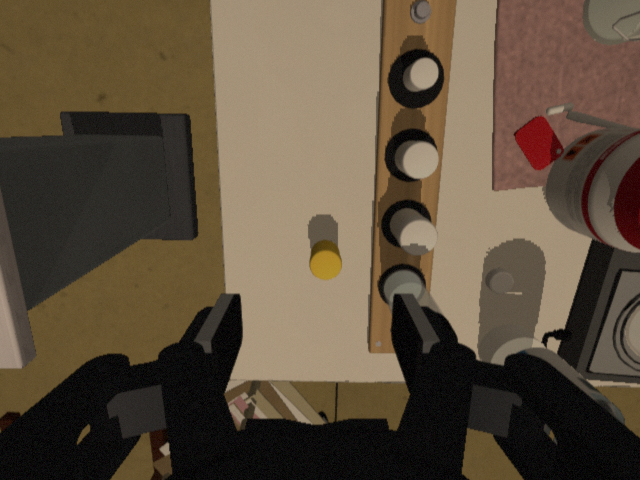

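Run:
```python
from h import *
c=camera('top')
for n,cr,h,r in [('small',(333,98),.033,(.6249,.1996)),('squat',(438,94),.042,(.6268,.1246)),('big',(537,88),.058,(.6279,.0497)),('vial',(658,70),.124,(.6295,-.0254))]:
    uv=((cr[0]+.5)/3.2-.5+210,(cr[1]+.5)/3.2-.5+200);P=plane(c,uv,.018+h);print(n,((P[:2]-r)*1000).round(1),'mm')
```

```text
small [-0.2 -0.3] mm
squat [-0.8 -2.6] mm
big [-0.6  1.2] mm
vial [-3.   0.7] mm
```

Run:
```python
from h import *
c=camera('top');im=c['img']
cv2.imwrite('pics/t4.png',cv2.resize(im[205:245,295:445,::-1],None,fx=5,fy=5,interpolation=cv2.INTER_NEAREST))
m=(im.max(2)<45).astype(np.uint8);cap=np.zeros_like(m);cap[205:245,404:430]=m[205:245,404:430]
ys,xs=np.nonzero(cap)
n,l,st,ce=cv2.connectedComponentsWithStats(cap)
for i in range(1,n):
  if st[i,4]>60:print(st[i],ce[i])
# outlines predicted
o=cv2.imread('pics/t4.png')
T=c['extrinsics']
for h,d,r in [(.033,.027,(.6249,.1996)),(.042,.036,(.6268,.1246)),(.058,.038,(.6279,.0497)),(.124,.048,(.6295,-.0254))]:
  for a in np.linspace(0,2*np.pi,40):
    uv=proj(c,[r[0]+d/2*np.cos(a),r[1]+d/2*np.sin(a),h+.018],T);cv2.circle(o,(int((uv[0]-295+.5)*5),int((uv[1]-205+.5)*5)),1,(0,255,0),-1)
cv2.imwrite('pics/t5.png',o)
```

```text
[405 212  21  21 335] [415.28656716 221.71641791]
```

View pics/t5.png

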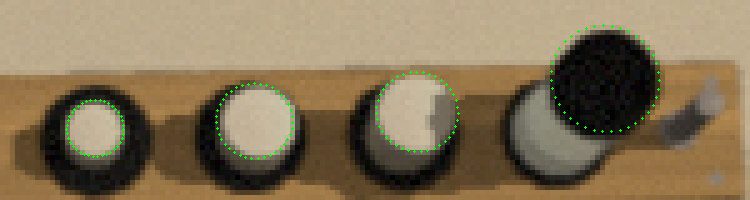

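```bash
python3 -c "
from bench import *
print(hand_in(), state()['time'])"
```

```text
the job is handed in; nothing more can be done
the job is handed in; nothing more can be done
```

All four containers are upright on the rack in height order. The vial stands next to the tall post at the right-hand end, then the big pot, then the squat pot. The small pot is at the far end by the low stud. I released everything, parked the arm clear and handed in; the clock stood at about 52 s at my last reading.

**Centring:** the predicted lid outlines drawn on the last top picture match the pots to about 1–2 mm. My rougher by-eye readings were less even: small pot 0.4 mm off, big pot 1.3 mm, squat pot 2.7 mm and vial cap 3 mm. I put the two larger ones down to reading error and the camera's roughly 2 mm calibration, so I left the containers as they were.

**Bystanders:** the tape, the yellow pot and the turquoise vial look unmoved in the last pictures.

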